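# Set the pane of a gel light box with a spacer and hold it flush

### The arm

A 7-joint arm with a two-finger parallel gripper is mounted at the origin on the work surface. World frame = base frame: x ahead of the robot, y to its left, z up, the work surface at z = 0. Lengths are in m, angles in rad, forces in N, time in s.
With the tool pointing down it reaches from about 0.425 to 0.825 m from the base axis. Payload 3.6 kg.
Tool frame: the origin (TCP) lies at the very end of the fingers, on their centre line; the grasp point (between the pads) lies 19 mm behind it; z points along the fingers, y is the line along which they close (so a half turn about z gives the same grasp; the last joint's range is limited). The gripper opens to 85 mm and grips with 20 to 120 N. Pads are 22 mm wide; open, the fingers measure 114 mm over their backs; the gripper's body (76 mm by 85 mm) begins 54 mm behind the grasp point. The pads swing forward as they close: fully open they stand 13 mm farther back than shut.
Start: joints at [-1.284, 0.615, -0.013, 1.423, 0.008, 1.103, -0.04], TCP at [0.2, 0.618, 0.231] pointing down, gripper open.
Joint ranges: [-3.12, 3.12], [-0.3, 2.06], [-1.34, 1.32], [0.26, 2.42], [-1.36, 4.5], [0.01, 1.98], [-2.84, 2.84]. Speed limits (rad/s): [2.79, 2.79, 3.14, 3.14, 3.14, 3.14, 3.14].

### API

Orientations are given as a unit quaternion [x, y, z, w].
In Python, from rig import arm, viewer gives the robot as it stands.
- The arm moves only by the shell command python3 -m creep 'ROWS' [FORCE]. ROWS is a JSON object whose one key "increments" holds a list of rows, each an object of numbers: "claw": the finger opening in mm, from 0 to 85.4; "tx", "ty", "tz": the shift along the tool's x, y, z in mm; "roll": the turn about the tool's z in rad. A call has 1 to 20 rows; each row is the pose to reach, as a shift and turn from the pose commanded when the call began, along the tool's axes at that moment; what a row does not reach only later rows make up. A row lasts 1/10 s, in which the tool goes at most 50 mm and 8.59 degrees, less where a joint would pass 70% of its speed; a pose out of reach is approached as far as the arm can. A call with a gripper value outside its range is refused whole. The fingers move at their own pace and stop on an object; FORCE is the grip in N (left out, the last holds). Time passes only in rows, so rows that repeat a pose let the fingers close. It gives the time, the measured TCP pose, the force, the opening and the grip force at its end, in the units of the state.
- arm.sense(): the state, without advancing time (a new reading comes with each control period).
- viewer.read_camera(name): name is "scene" or "top" or "wrist"; returns the picture (400x640x3 uint8, red, green, blue); there is no depth.
- viewer.calibration(name): a dict with "vfov" (degrees; the focal length in pixels is half the picture's height over the tangent of half this angle, whatever the lens; pixels are square), "cx", "cy" (the principal point, pixels), "R" (3x3) and "t" (3): a world point X has camera coordinates R X + t. Camera axes: x right, y down, z forward; pixel columns grow to the right and rows downward; lengths in m; the calibration is good to about 2 mm. A picture is of the moment at which its call begins: read the wrist's pose just before it. calibration takes no time and is no camera call; for the wrist camera it gives the pose at the moment of the call.
- arm.close_job(): hands the job in; it is judged then, once.
The state is a dict: "clock": time; "joint_positions": joint angles; "dq": joint speeds; "joint_torque": joint torques, N m; "eef_pos": TCP position; "tcp_rot": TCP orientation; "force": force on the tool from outside, world axes, zero at the start; "wrist_torque": the same for the moment, N m; "gripper_width": finger opening in m; "gripper_force": force on a finger pad.
Only numpy, scipy, OpenCV 4.12 (cv2) and the standard library are available. Lean on these libraries where they do the work, as an engineer would, in place of code of your own. Each camera call takes 0.05 s, during which the arm holds its last target. There are 200 camera calls.

### The job

The white viewing pane of the gel light box lies loose in its frame, proud on its springy foam seal, and is about to be clipped down. Stand the metal setting spacer, tab upwards, in the end gap where there is room for it (fully down on the deck, and let go of it), then press the middle of the pane down with the fingertips until it is flush and level with the frame. Finish while still holding the pane pressed flush, so that the clips can be closed; do not strain the pane and do not disturb the bottle, the beaker or the marker.

Things in the scene. Friction and masses are not known exactly. Their poses are not given: they have to be found in the camera images.
- lightbox: White bench light box, fixed in place, 160 (x) x 240 (y) x 75 mm high. Origin: centre of its underside, on the bench; z up, y along its length. On its flat deck stands a grey frame of four bars 20 mm high; the two end bars, narrow_bar and broad_bar, have their centre lines 96.5 mm either side of the middle in y. Which end has which varies.
- deck (a point): Middle of the light box's flat deck, 55 mm above the bench (under the pane); box axes. The deck is the floor of the gaps. Two side bars, 20 mm wide, stand on it, their inner faces 57.5 mm either side of the middle in x, with low steel turn clips on top (4 mm high).
- frame_top (a point): Middle of the plane of the frame's top, 75 mm above the bench. The pane lies on four sprung foam pads (together about 2.4 N per mm), its top 3 to 4 mm above this plane; pressed on the middle with about 7 to 10 N it comes to rest on hard ledges with its top flush with this plane.
- narrow_bar: End bar, 12 mm wide, 115 mm long, 20 mm high, fixed on the deck. Origin: centre of its underside; x along its length, y across. Between it and the pane is the wide gap, 14.5 to 16.5 mm wide, 115 mm long, its middle about 13.75 mm from the bar's centre line towards the middle of the box. The deck outside the bar is an open step, not a gap.
- broad_bar: The other end bar, 38 mm wide, 115 mm long, 20 mm high, with the switch on top, fixed. Origin and axes as the narrow bar. Its gap to the pane is only about 2.5 mm, too narrow for the spacer.
- pane: Loose white opal pane, 110 (x) x 150 (y) x 8 mm, about 0.3 kg, lying in the frame on the foam pads. Origin: centre of its underside; z up. About 2.5 mm free at each long side.
- spacer: Loose aluminium setting spacer, about 75 g, standing on its foot on the bench. A strip 80 mm long (x), 12 mm thick (y), 20 mm high, its foot bevelled to 8 mm over the lowest 4 mm; on its middle a grip tab 28 mm long (x), 12 mm thick (y), 20 to 52 mm above the foot. Origin: centre of the foot's underside; z up. Home, the strip's top is level with the frame.
- bottle: Bystander: white plastic bottle with a cap, 64 mm across, 150 mm high. Origin: centre of its underside.
- beaker: Bystander: small white plastic beaker, 56 mm across, 55 mm high. Origin: centre of its underside.
- marker: Bystander: white marker pen with a black cap, lying on the bench, 130 mm long, 16 mm thick. Origin: under its middle; x along it.
Not all that is in view belongs to the job. Several things have the shape of the spacer; the one meant has the colours described above.

How it is judged:
On the way:
1. the spacer stands fully down in the wide gap, let go of, while the pane is still proud (z of spacer in the frame of lightbox between 0.052 and 0.0575 m and horizontal distance between spacer and narrow_bar below 0.026 m and horizontal distance between spacer and pane below 0.092 m and angle between the x axis of spacer and the x axis of narrow_bar, either way round below 0.1 rad and angle between spacer's own z axis and vertical below 0.12 rad and contact force between the fingers and spacer below 0.2 N and z of pane in the frame of lightbox above 0.069 m), for 0.2 s.
At the end, for the whole second after the job is handed in: Spacer upright, let go, on the deck (2.5 mm) in the gap between pane and narrow bar, within 0.1 rad of the bar; the fingers press the pane with over 5 N and it is at rest, within 1.3 mm of flush at its middle and 0.012 rad of level with the frame (z of spacer in the frame of lightbox between 0.052 and 0.0575 m and horizontal distance between spacer and narrow_bar below 0.026 m and horizontal distance between spacer and pane below 0.092 m and angle between the x axis of spacer and the x axis of narrow_bar, either way round below 0.1 rad and angle between spacer's own z axis and vertical below 0.12 rad and contact force between the arm and spacer below 0.5 N and contact force between the fingers and pane above 5 N and z of pane in the frame of lightbox between 0.0645 and 0.0683 m and angle between the z axis of pane and the z axis of lightbox, either way round below 0.012 rad and horizontal distance between pane and lightbox below 0.008 m and linear speed of pane below 0.02 m/s); the arm keeps its last pose, push and grip.
It fails at once if the pane is pressed with more than 45 N or struck hard with the spacer (over 30 N) (contact force between the fingers and pane above 45 N or contact force between spacer and pane above 30 N).
It fails at once if the bottle, beaker or marker is moved more than 20 mm (distance of any of bottle, beaker, marker from where it was at the start of the episode above 0.02 m).
It also fails if it takes over 51 s, if anything falls off the work surface, if the arm or the gripper's body presses on something with over 40 N, if the wrist force passes 120 N, or if a joint passes its speed limit or range.

## Working session

There is one attempt and no reset: what is moved stays moved. The work goes in short steps, Python scripts to look and compute and a shell command to move; the robot and the scene stay as the last step left them, time stands still between calls to the robot, and variables do not carry over. Pictures are saved under pics/ and viewed, at most 10 in all, crops included, and the job is handed in when it is done.

```bash
mkdir -p pics
python3 - <<'E'
from rig import arm, viewer
import cv2
for n in("scene","top"):
    im=viewer.read_camera(n); cv2.imwrite(f"pics/{n}0.png",im[:,:,::-1])
    c=viewer.calibration(n); print(n,c)
s=arm.sense(); print(s['clock'],s['eef_pos'],s['tcp_rot'],s['force'])
E
```

```text
scene {'vfov': 53.4100267058693, 'cx': 327.6580330001496, 'cy': 204.15896438549197, 'R': array([[ 0.83833348,  0.54510797, -0.00736725],
       [ 0.27782827, -0.4388275 , -0.85454191],
       [-0.46905056,  0.71434426, -0.5193302 ]]), 't': array([-0.43919267, -0.1261152 ,  1.39366768])}
top {'vfov': 57.06602393074478, 'cx': 314.1326272719086, 'cy': 201.33693667736222, 'R': array([[ 0.01802625, -0.9998253 , -0.00494286],
       [-0.97547696, -0.01650221, -0.21948205],
       [ 0.21936213,  0.00877808, -0.97560402]]), 't': array([-0.0861148 ,  0.59178955,  0.80327918])}
0.1 [0.19981291 0.61780767 0.23025143] [ 1.55749140e-01  9.87795949e-01 -1.15973198e-03 -1.54091902e-04] [ 0.23463013 -0.22695385 -0.04775742]
```

View pics/scene0.png

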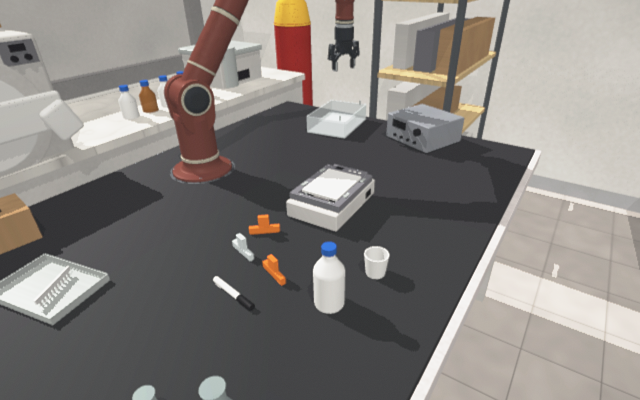

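View pics/top0.png

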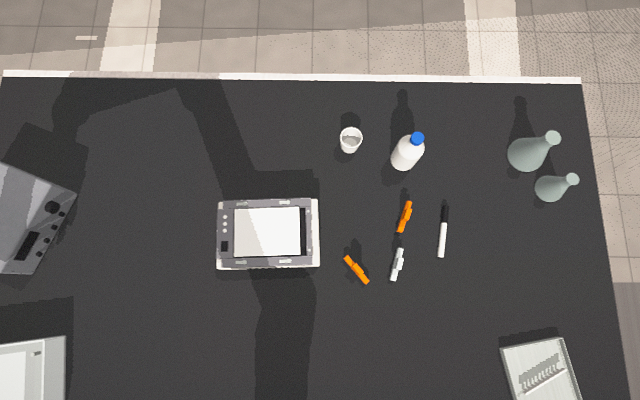

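The scene view has three spacer-shaped things: orange at (264,225), orange at (274,270) and light grey metal at (243,247). In the top view these are at (356,269), (404,216) and (397,264). The light grey one fits "metal/aluminium"; I'll confirm it in an enlarged crop.

Run:
```python
import cv2,numpy as np
t=cv2.imread("pics/top0.png");s=cv2.imread("pics/scene0.png")
a=cv2.resize(t[185:285,210:330],None,fx=3.3333,fy=3.3333,interpolation=cv2.INTER_CUBIC) #400x333
b=cv2.resize(t[240:290,370:430],None,fx=6.6667,fy=5,interpolation=cv2.INTER_CUBIC)
b=cv2.resize(t[240:290,370:430],(400,333),interpolation=cv2.INTER_CUBIC)
c=cv2.resize(s[150:237,278:382],(400,267)[:2],interpolation=cv2.INTER_CUBIC)
c=cv2.resize(s[160:230,280:385],(400,267),interpolation=cv2.INTER_CUBIC)
d=cv2.resize(s[225:265,220:280],(400,267),interpolation=cv2.INTER_CUBIC)
cv2.imwrite("pics/crop1.png",np.vstack([np.hstack([a,b]),np.hstack([c,d])]))
```

```text
(no output)
```

View pics/crop1.png

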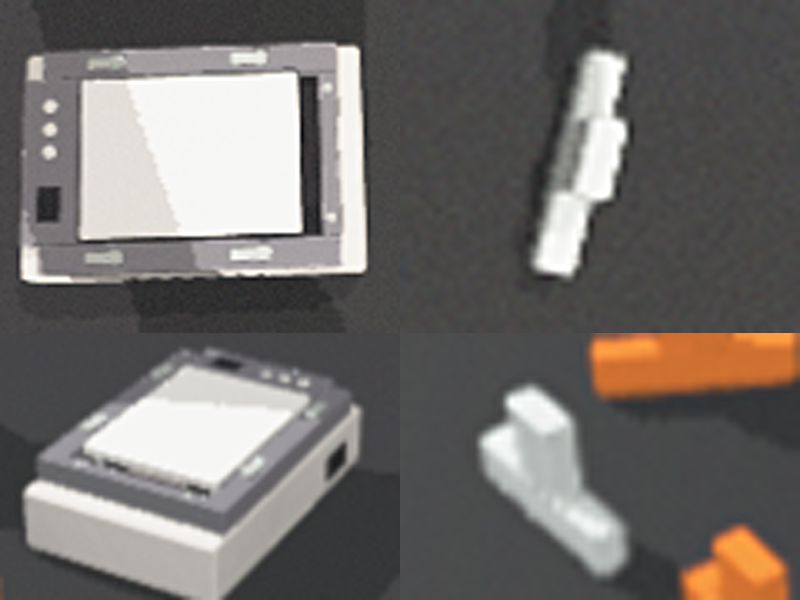

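Top row of the crop: the pane is surrounded by the frame, the broad bar with the switch is on the left (+y), and the dark wide gap is on the right, at about px (302,232), beside the narrow bar. The grey-silver T at (400,264) is the metal spacer. The lookalikes are orange.

```bash
cat > h.py <<'E'
import numpy as np, cv2
from rig import arm, viewer
def K(c): 
    f=200/np.tan(np.radians(c['vfov']/2)); return np.array([[f,0,c['cx']],[0,f,c['cy']],[0,0,1]])
def P(c): return K(c)@np.c_[c['R'],c['t']]
def onz(c,uv,z):
    d=c['R'].T@np.linalg.inv(K(c))@np.array([uv[0],uv[1],1.]); o=-c['R'].T@c['t']; return o+d*(z-o[2])/d[2]
def tri(c1,u1,c2,u2):
    X=cv2.triangulatePoints(P(c1),P(c2),np.array(u1,float).reshape(2,1),np.array(u2,float).reshape(2,1)).ravel(); return X[:3]/X[3]
def px(c,X): u=P(c)@np.r_[X,1]; return u[:2]/u[2]
E
python3 - <<'E'
from h import *
np.set_printoptions(precision=4,suppress=True)
T=viewer.calibration("top");S=viewer.calibration("scene")
t=lambda x,y:(210+x/3.3333,185+y/3.3333)
s=lambda x,y:(280+x/3.81,160+(y-333)/3.81)
tp=[t(82,78),t(297,72),t(302,234),t(80,240)]; sp=[s(308,393),s(214,485),s(85,445),s(187,367)]
q=[tri(T,a,S,b) for a,b in zip(tp,sp)]; print("pane",*q,sep="\n")
w=[onz(T,a,.0785) for a in tp]; print("pane z",*w,np.mean(w,0),sep="\n")
for n,a in(("bar in",(319,80)),("bar in",(320,235)),("bar out",(338,60)),("bar out",(341,250)),("broad out",(27,70)),("broad out",(23,250)),
  ("fTL",(30,52)),("fTR",(338,45)),("fBR",(341,270)),("fBL",(23,276))): print(n,onz(T,t(*a),.075))
print("box corners",[onz(T,t(*a),.055) for a in((359,46),(365,272))])
print("tab",tri(T,(400.3,263.85),S,(241.0,236.3)),onz(T,(400.3,263.85),.052))
a,b=onz(T,(400.75,247.8),.02),onz(T,(392.95,280.8),.02);print("strip",a,b,(a+b)/2,np.linalg.norm(a-b),np.arctan2(*(a-b)[1::-1]))
E
```

```text
pane
[0.5701 0.1079 0.0796]
[ 0.5781 -0.041   0.0746]
[ 0.4677 -0.0458  0.0755]
[0.4603 0.1042 0.0741]
pane z
[0.5704 0.1082 0.0785]
[ 0.5772 -0.0413  0.0785]
[ 0.4655 -0.0476  0.0785]
[0.4588 0.1022 0.0785]
[0.518  0.0304 0.0785]
bar in [ 0.5725 -0.0566  0.075 ]
bar in [ 0.4653 -0.0597  0.075 ]
bar out [ 0.587  -0.0695  0.075 ]
bar out [ 0.4555 -0.0742  0.075 ]
broad out [0.5761 0.1479 0.075 ]
broad out [0.4516 0.1412 0.075 ]
fTL [0.5891 0.1467 0.075 ]
fTR [ 0.5978 -0.0693  0.075 ]
fBR [ 0.4421 -0.0744  0.075 ]
fBL [0.4343 0.1399 0.075 ]
box corners [array([ 0.6019, -0.0841,  0.055 ]), array([ 0.442 , -0.0908,  0.055 ])]
tab [ 0.4531 -0.2762  0.051 ] [ 0.4517 -0.2772  0.052 ]
strip [ 0.4919 -0.2868  0.02  ] [ 0.4135 -0.2657  0.02  ] [ 0.4527 -0.2762  0.02  ] 0.081150798616001 -0.2628857708583898
```

```bash
cat >> h.py <<'E'
from scipy.spatial.transform import Rotation as Ro
def go(x,y,z,xang):
    s=arm.sense(); R=Ro.from_quat(s['tcp_rot']).as_matrix(); d=R.T@(np.array([x,y,z])-s['eef_pos'])*1000
    a=np.arctan2(R[1,0],R[0,0]); r=-((xang-a+np.pi)%(2*np.pi)-np.pi)
    print("tx %.1f ty %.1f tz %.1f roll %.3f"%(*d,r),"| pos",s['eef_pos'].round(4),"ang %.3f tilt"%a,R[:,2].round(4))
E
python3 -c "
from h import *
go(.52,-.03,.231,np.pi+.045)"
python3 -m creep '{"increments":[{"claw":40,"tx":-505,"ty":-520,"tz":0,"roll":-0.36},{"claw":40,"tx":-505,"ty":-520,"tz":0,"roll":-0.36},{"claw":40,"tx":-505,"ty":-520,"tz":0,"roll":-0.36},{"claw":40,"tx":-505,"ty":-520,"tz":0,"roll":-0.36},{"claw":40,"tx":-505,"ty":-520,"tz":0,"roll":-0.36},{"claw":40,"tx":-505,"ty":-520,"tz":0,"roll":-0.36},{"claw":40,"tx":-505,"ty":-520,"tz":0,"roll":-0.36},{"claw":40,"tx":-505,"ty":-520,"tz":0,"roll":-0.36},{"claw":40,"tx":-505,"ty":-520,"tz":0,"roll":-0.36},{"claw":40,"tx":-505,"ty":-520,"tz":0,"roll":-0.36},{"claw":40,"tx":-505,"ty":-520,"tz":0,"roll":-0.36},{"claw":40,"tx":-505,"ty":-520,"tz":0,"roll":-0.36},{"claw":40,"tx":-505,"ty":-520,"tz":0,"roll":-0.36},{"claw":40,"tx":-505,"ty":-520,"tz":0,"roll":-0.36},{"claw":40,"tx":-505,"ty":-520,"tz":0,"roll":-0.36},{"claw":40,"tx":-505,"ty":-520,"tz":0,"roll":-0.36},{"claw":40,"tx":-505,"ty":-520,"tz":0,"roll":-0.36},{"claw":40,"tx":-505,"ty":-520,"tz":0,"roll":-0.36},{"claw":40,"tx":-505,"ty":-520,"tz":0,"roll":-0.36},{"claw":40,"tx":-505,"ty":-520,"tz":0,"roll":-0.36}]}'
python3 - <<'E'
from h import *
c=viewer.calibration("wrist"); im=viewer.read_camera("wrist"); cv2.imwrite("pics/w1.png",im[:,:,::-1]); np.save("w1.npy",c,allow_pickle=True)
go(.52,-.03,.231,np.pi+.045)
E
```

```text
tx -504.0 ty -517.9 tz 0.5 roll -0.358 | pos [0.1998 0.6178 0.2303] ang 2.829 tilt [-7.0e-04 -2.2e-03 -1.0e+00]
clock: 2.1
eef_pos: [0.5202, -0.0303, 0.2314]
tcp_rot: [-0.025, 1.0, 0.0, -0.0]
force: [-0.1, 1.0, -0.2]
gripper_width: 0.04
gripper_force: 0.0
tx 0.2 ty 0.7 tz 0.4 roll 0.004 | pos [ 0.5203 -0.0306  0.2314] ang -3.092 tilt [-1.e-04  2.e-04 -1.e+00]
```

View pics/w1.png

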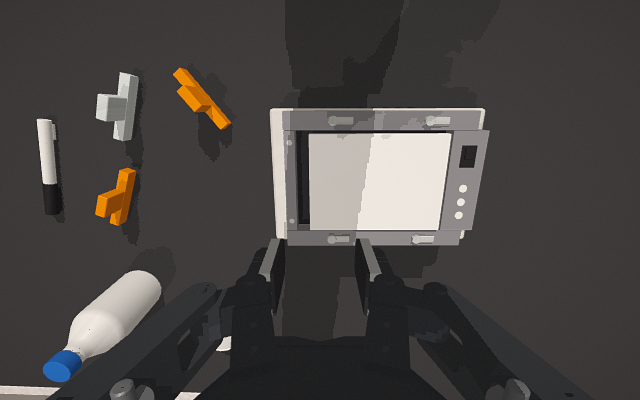

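The wrist view shows the gap as a dark strip at about (304,180) between the pane and the narrow bar, and the metal spacer at (120,107). I'll enlarge both.

Run:
```python
import cv2,numpy as np
t=cv2.imread("pics/w1.png")
a=cv2.resize(t[105:255,265:335],None,fx=4,fy=4,interpolation=cv2.INTER_CUBIC)
b=cv2.resize(t[60:160,85:165],(480,600),interpolation=cv2.INTER_CUBIC)
cv2.imwrite("pics/crop2.png",np.hstack([a,b]))
```

```text
(no output)
```

View pics/crop2.png

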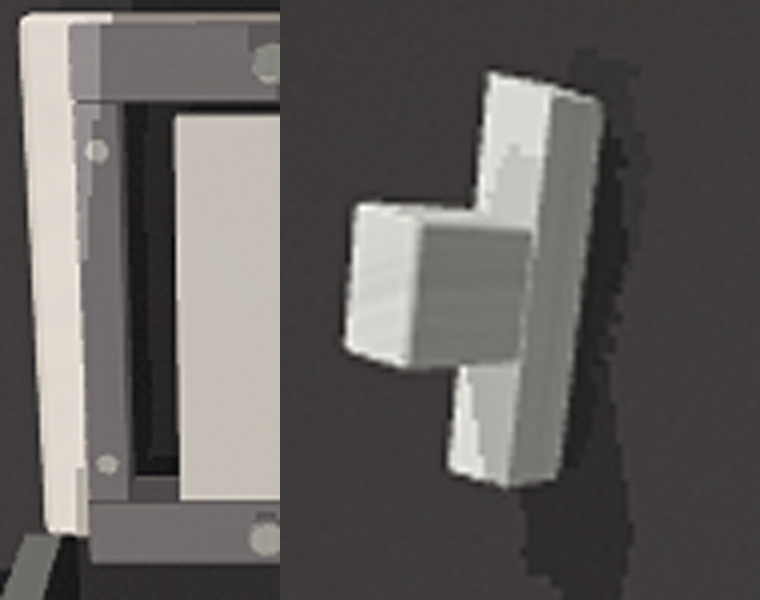

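Run:
```python
from h import *
np.set_printoptions(precision=4,suppress=True)
c=np.load("w1.npy",allow_pickle=True).item(); T=viewer.calibration("top");S=viewer.calibration("scene")
g=lambda x,y:(265+x/4,105+y/4); p=lambda x,y:(85+(x-280)/6,60+y/6)
def line(n,a,b,z):
    a,b=onz(c,a,z),onz(c,b,z); d=a-b; print(n,a,b,"mid",(a+b)/2,"len %.4f ang %.3f"%(np.linalg.norm(d),np.arctan2(*d[1::-1])%np.pi)); return (a+b)/2
i=line("barin",g(124,104),g(131,490),.075); o=line("barout",g(75,104),g(88,500),.075)
q=line("pane",g(175,117),g(180,500),.0785)
line("tabL",p(357,203),p(345,347),.052);line("tabR",p(418,218),p(410,367),.052)
l=line("sL",p(487,73),p(448,470),.02);r=line("sR",p(550,85),p(512,487),.02)
print("strip mid",(l+r)/2,"tab",onz(c,p(382.5,284),.052))
print("tri tab",tri(c,p(382.5,284),T,(400.3,263.85)),tri(c,p(382.5,284),S,(241,236.3)))
print("tri pane c",tri(c,g(175,117),T,(210+302/3.3333,185+234/3.3333)),tri(c,g(175,117),S,(280+85/3.81,160+112/3.81)))
print("pane far corner",onz(c,(452,134),.0785),onz(c,(437,230),.0785))
```

```text
barin [ 0.4655 -0.0588  0.075 ] [ 0.5763 -0.0542  0.075 ] mid [ 0.5209 -0.0565  0.075 ] len 0.1110 ang 0.042
barout [ 0.4661 -0.0718  0.075 ] [ 0.5802 -0.0668  0.075 ] mid [ 0.5231 -0.0693  0.075 ] len 0.1142 ang 0.043
pane [ 0.4678 -0.0451  0.0785] [ 0.5772 -0.0396  0.0785] mid [ 0.5225 -0.0424  0.0785] len 0.1095 ang 0.051
tabL [ 0.4383 -0.278   0.052 ] [ 0.464  -0.2851  0.052 ] mid [ 0.4511 -0.2816  0.052 ] len 0.0266 ang 2.868
tabR [ 0.4404 -0.2673  0.052 ] [ 0.467  -0.2737  0.052 ] mid [ 0.4537 -0.2705  0.052 ] len 0.0274 ang 2.907
sL [ 0.4126 -0.2719  0.02  ] [ 0.4902 -0.2932  0.02  ] mid [ 0.4514 -0.2826  0.02  ] len 0.0805 ang 2.873
sR [ 0.4142 -0.2599  0.02  ] [ 0.4931 -0.2804  0.02  ] mid [ 0.4537 -0.2702  0.02  ] len 0.0815 ang 2.888
strip mid [ 0.4525 -0.2764  0.02  ] tab [ 0.4523 -0.276   0.052 ]
tri tab [ 0.4521 -0.2778  0.0495] [ 0.4536 -0.2758  0.0513]
tri pane c [ 0.4685 -0.0463  0.0521] [ 0.469  -0.0445  0.0756]
pane far corner [0.4602 0.1047 0.0785] [0.5699 0.1087 0.0785]
```

```bash
python3 -c "
from h import *
go(.4525,-.2764,.1,2.877); go(.4525,-.2764,.028,2.877)"
```

```text
tx 79.8 ty -242.2 tz 131.4 roll 0.314 | pos [ 0.5203 -0.0306  0.2314] ang -3.092 tilt [-1.e-04  2.e-04 -1.e+00]
tx 79.8 ty -242.2 tz 203.4 roll 0.314 | pos [ 0.5203 -0.0306  0.2314] ang -3.092 tilt [-1.e-04  2.e-04 -1.e+00]
```

```bash
python3 -m creep '{"increments":[{"claw":34,"tx":80,"ty":-242,"tz":60,"roll":0.314},{"claw":34,"tx":80,"ty":-242,"tz":60,"roll":0.314},{"claw":34,"tx":80,"ty":-242,"tz":60,"roll":0.314},{"claw":34,"tx":80,"ty":-242,"tz":60,"roll":0.314},{"claw":34,"tx":80,"ty":-242,"tz":60,"roll":0.314},{"claw":34,"tx":80,"ty":-242,"tz":60,"roll":0.314},{"claw":34,"tx":80,"ty":-242,"tz":60,"roll":0.314},{"claw":34,"tx":80,"ty":-242,"tz":110,"roll":0.314},{"claw":34,"tx":80,"ty":-242,"tz":131,"roll":0.314},{"claw":34,"tx":80,"ty":-242,"tz":131,"roll":0.314},{"claw":34,"tx":80,"ty":-242,"tz":131,"roll":0.314},{"claw":34,"tx":80,"ty":-242,"tz":131,"roll":0.314}]}'
python3 - <<'E'
from h import *
go(.4525,-.2764,.028,2.877)
c=viewer.calibration("wrist"); im=viewer.read_camera("wrist"); np.save("w2.npy",c,allow_pickle=True)
cv2.imwrite("pics/w2.png",im[:,:,::-1])
for y in(.006,-.006):
  for x in(.014,-.014):
    a=-.264; print(px(c,[.4525+np.cos(a)*x-np.sin(a)*y,-.2764+np.sin(a)*x+np.cos(a)*y,.052]).round(0))
E
```

```text
clock: 3.35
eef_pos: [0.4538, -0.2768, 0.102]
tcp_rot: [0.132, 0.991, -0.0, 0.002]
force: [0.2, -0.1, 0.5]
gripper_width: 0.0339
gripper_force: 0.0
tx 1.6 ty 0.1 tz 74.0 roll -0.000 | pos [ 0.4538 -0.2768  0.102 ] ang 2.877 tilt [ 0.0034 -0.0013 -1.    ]
[329. 233.]
[329. 198.]
[313. 233.]
[313. 198.]
```

View pics/w2.png

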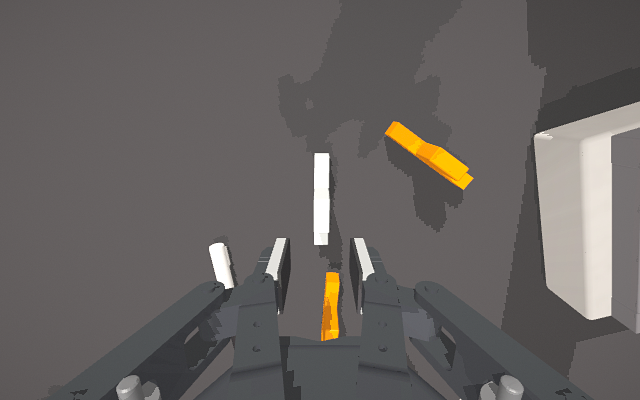

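The tab shows at about (321,216), where predicted and midway between the fingers. Descending to grasp.

```bash
python3 -m creep '{"increments":[{"claw":34,"tx":0.5,"ty":0,"tz":30,"roll":0},{"claw":34,"tx":0.5,"ty":0,"tz":60,"roll":0},{"claw":34,"tx":0.5,"ty":0,"tz":73,"roll":0},{"claw":34,"tx":0.5,"ty":0,"tz":73,"roll":0},{"claw":34,"tx":0.5,"ty":0,"tz":73,"roll":0},{"claw":4,"tx":0.5,"ty":0,"tz":73,"roll":0},{"claw":4,"tx":0.5,"ty":0,"tz":73,"roll":0},{"claw":4,"tx":0.5,"ty":0,"tz":73,"roll":0},{"claw":4,"tx":0.5,"ty":0,"tz":73,"roll":0},{"claw":4,"tx":0.5,"ty":0,"tz":73,"roll":0}]}' 40
python3 -c "
from h import *
go(.521,-.0495,.14,np.pi+.043)"
```

```text
clock: 4.4
eef_pos: [0.4524, -0.2776, 0.0285]
tcp_rot: [0.133, 0.991, -0.0, 0.001]
force: [0.3, 0.7, 6.3]
gripper_width: 0.0113
gripper_force: 44.0
tx -6.3 ty 238.1 tz -111.6 roll -0.310 | pos [ 0.4524 -0.2776  0.0285] ang 2.875 tilt [ 0.0021 -0.0012 -1.    ]
```

```bash
python3 -m creep '{"increments":[{"claw":4,"tx":0,"ty":0,"tz":-40,"roll":0},{"claw":4,"tx":0,"ty":0,"tz":-80,"roll":0},{"claw":4,"tx":0,"ty":20,"tz":-111,"roll":0},{"claw":4,"tx":-1,"ty":60,"tz":-111,"roll":-0.1},{"claw":4,"tx":-3,"ty":100,"tz":-111,"roll":-0.2},{"claw":4,"tx":-4,"ty":140,"tz":-111,"roll":-0.31},{"claw":4,"tx":-5,"ty":180,"tz":-111,"roll":-0.31},{"claw":4,"tx":-6,"ty":215,"tz":-111,"roll":-0.31},{"claw":4,"tx":-6,"ty":238,"tz":-111,"roll":-0.31},{"claw":4,"tx":-6,"ty":238,"tz":-111,"roll":-0.31},{"claw":4,"tx":-6,"ty":238,"tz":-111,"roll":-0.31},{"claw":4,"tx":-6,"ty":238,"tz":-111,"roll":-0.31},{"claw":4,"tx":-6,"ty":238,"tz":-111,"roll":-0.31},{"claw":4,"tx":-6,"ty":238,"tz":-111,"roll":-0.31}]}'
python3 - <<'E'
from h import *
go(.521,-.0495,.11,np.pi+.043)
im=viewer.read_camera("wrist"); c=viewer.calibration("wrist"); np.save("w3.npy",c,allow_pickle=True)
cv2.imwrite("pics/w3.png",im[:,:,::-1])
cv2.imwrite("pics/w3c.png",cv2.resize(im[100:300,240:500,::-1],None,fx=3,fy=3,interpolation=cv2.INTER_CUBIC))
E
```

```text
clock: 5.8
eef_pos: [0.5198, -0.0505, 0.1383]
tcp_rot: [-0.02, 1.0, -0.0, -0.0]
force: [0.9, 0.1, -0.6]
gripper_width: 0.0112
gripper_force: 43.0
tx -1.3 ty 0.9 tz 28.3 roll -0.002 | pos [ 0.5198 -0.0505  0.1383] ang -3.101 tilt [-2.e-04 -6.e-04 -1.e+00]
```

View pics/w3c.png

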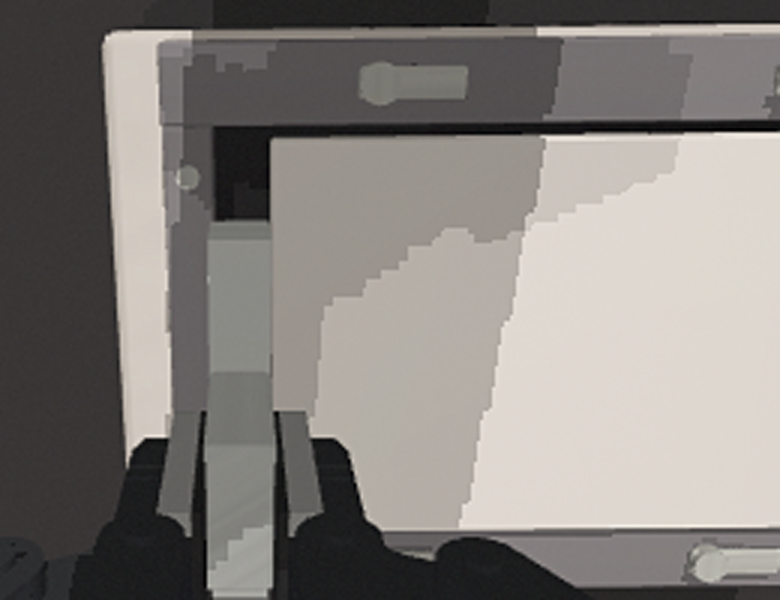

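The strip hangs over the dark gap: strip edges at crop x 209 and 271, bar edge at 213, pane edge at 271. I'll check this in metres.

Run:
```python
from h import *
np.set_printoptions(precision=4,suppress=True)
c=np.load("w3.npy",allow_pickle=True).item()
g=lambda x,y:(240+x/3,100+y/3)
zt=.130
l,r=onz(c,g(209,240),zt),onz(c,g(271,240),zt); l2,r2=onz(c,g(208,372),zt),onz(c,g(273,372),zt)
b,b2=onz(c,g(213,128),.075),onz(c,g(213,215),.075); p,p2=onz(c,g(271,140),.0785),onz(c,g(273,400),.0785)
print(l,r,l2,r2,"\n",b,b2,"\n",p,p2)
a=.043; Y=lambda X:(X[1]-.0)*np.cos(a)-(X[0]-.52)*np.sin(a)
print("strip",Y(l),Y(r),Y(l2),Y(r2),"bar",Y(b),Y(b2),"pane",Y(p),Y(p2),"tcp",Y(arm.sense()['eef_pos']))
```

```text
[ 0.4798 -0.0583  0.13  ] [ 0.4793 -0.0466  0.13  ] [ 0.5067 -0.0577  0.13  ] [ 0.5062 -0.0448  0.13  ] 
 [ 0.4654 -0.0597  0.075 ] [ 0.4872 -0.059   0.075 ] 
 [ 0.4673 -0.0454  0.0785] [ 0.5364 -0.0412  0.0785]
strip -0.05651418917342459 -0.04484403325038137 -0.057062608951112835 -0.044181657150204987 bar -0.05725095634472336 -0.057502517033161234 pane -0.04308980693746412 -0.041869332154130814 tcp -0.0500875902233266
```

```bash
python3 -m creep '{"increments":[{"claw":4,"tx":0,"ty":0.8,"tz":15,"roll":0},{"claw":4,"tx":0,"ty":0.8,"tz":28,"roll":0},{"claw":4,"tx":0,"ty":0.8,"tz":31,"roll":0},{"claw":4,"tx":0,"ty":0.8,"tz":34,"roll":0},{"claw":4,"tx":0,"ty":0.8,"tz":36,"roll":0},{"claw":4,"tx":0,"ty":0.8,"tz":38,"roll":0},{"claw":4,"tx":0,"ty":0.8,"tz":40,"roll":0},{"claw":4,"tx":0,"ty":0.8,"tz":40,"roll":0}]}'
python3 -c "
from h import *
s=arm.sense();print(s['force'],s['wrist_torque']);go(.521,-.0495,.0835,np.pi+.043)"
```

```text
clock: 6.65
eef_pos: [0.5202, -0.0485, 0.0983]
tcp_rot: [-0.022, 1.0, -0.0, 0.0]
force: [0.2, -1.5, -1.3]
gripper_width: 0.0113
gripper_force: 43.0
[ 0.22809465 -1.46751977 -1.28330768] [-0.11318562 -0.03280424  0.02313906]
tx -0.8 ty -1.0 tz 14.8 roll 0.000 | pos [ 0.5202 -0.0485  0.0983] ang -3.098 tilt [ 3.e-04 -4.e-04 -1.e+00]
```

```bash
python3 -m creep '{"increments":[{"claw":4,"tx":0,"ty":-0.9,"tz":0,"roll":0},{"claw":4,"tx":0,"ty":-0.9,"tz":1,"roll":0},{"claw":4,"tx":0,"ty":-0.9,"tz":3,"roll":0},{"claw":4,"tx":0,"ty":-0.9,"tz":5,"roll":0},{"claw":4,"tx":0,"ty":-0.9,"tz":7,"roll":0},{"claw":4,"tx":0,"ty":-0.9,"tz":9,"roll":0},{"claw":4,"tx":0,"ty":-0.9,"tz":10,"roll":0}]}'
python3 -c "
from h import *
s=arm.sense();print(s['force'],s['wrist_torque']);go(.521,-.0495,.0835,np.pi+.043)"
```

```text
clock: 7.35
eef_pos: [0.5199, -0.0491, 0.088]
tcp_rot: [-0.022, 1.0, 0.0, -0.0]
force: [0.4, 0.1, -1.0]
gripper_width: 0.0112
gripper_force: 43.0
[ 0.42691477  0.13335916 -0.95703669] [-0.0337554   0.00606633  0.0099547 ]
tx -1.1 ty -0.4 tz 4.5 roll 0.000 | pos [ 0.5199 -0.0491  0.088 ] ang -3.098 tilt [-6.e-04  0.e+00 -1.e+00]
```

In the gap with no side force. Lowering the last 4.5 mm.

```bash
python3 -m creep '{"increments":[{"claw":4,"tx":0,"ty":-0.2,"tz":1,"roll":0},{"claw":4,"tx":0,"ty":-0.2,"tz":2,"roll":0},{"claw":4,"tx":0,"ty":-0.2,"tz":3,"roll":0},{"claw":4,"tx":0,"ty":-0.2,"tz":4,"roll":0},{"claw":4,"tx":0,"ty":-0.2,"tz":4.6,"roll":0},{"claw":4,"tx":0,"ty":-0.2,"tz":4.6,"roll":0}]}'
python3 -c "
from h import *
s=arm.sense();print(s['force'],s['wrist_torque']);go(.521,-.0495,.0835,np.pi+.043)"
```

```text
clock: 7.95
eef_pos: [0.5201, -0.0494, 0.0837]
tcp_rot: [-0.022, 1.0, -0.0, -0.0]
force: [-0.1, 0.5, -1.4]
gripper_width: 0.0109
gripper_force: 43.0
[-0.06760203  0.52788335 -1.3819193 ] [-0.05002563 -0.03385034 -0.01695727]
tx -0.9 ty -0.2 tz 0.2 roll 0.000 | pos [ 0.5201 -0.0494  0.0837] ang -3.098 tilt [-1.e-04 -0.e+00 -1.e+00]
```

```bash
python3 -m creep '{"increments":[{"claw":4,"tx":0,"ty":0,"tz":0.5,"roll":0},{"claw":4,"tx":0,"ty":0,"tz":0.9,"roll":0},{"claw":4,"tx":0,"ty":0,"tz":0.9,"roll":0}]}'
python3 -c "
from h import *
s=arm.sense();print(s['force'],s['wrist_torque']);go(.521,-.0495,.0835,np.pi+.043)"
```

```text
clock: 8.25
eef_pos: [0.5201, -0.0494, 0.0835]
tcp_rot: [-0.022, 1.0, -0.0, 0.0]
force: [-2.9, -0.7, 5.0]
gripper_width: 0.0112
gripper_force: 43.9
[-2.94873367 -0.65909146  4.96057142] [0.05988462 0.3120306  0.05829097]
tx -0.9 ty -0.1 tz 0.0 roll 0.000 | pos [ 0.5201 -0.0494  0.0835] ang -3.098 tilt [ 3.e-04 -0.e+00 -1.e+00]
```

Contact force appears at the expected height, so it is on the deck. Releasing and rising.

```bash
python3 -m creep '{"increments":[{"claw":16,"tx":0,"ty":0,"tz":0,"roll":0},{"claw":24,"tx":0,"ty":0,"tz":0,"roll":0},{"claw":28,"tx":0,"ty":0,"tz":0,"roll":0},{"claw":28,"tx":0,"ty":0,"tz":0,"roll":0},{"claw":28,"tx":0,"ty":0,"tz":0,"roll":0},{"claw":28,"tx":0,"ty":0,"tz":0,"roll":0},{"claw":28,"tx":0,"ty":0,"tz":-15,"roll":0},{"claw":28,"tx":0,"ty":0,"tz":-40,"roll":0},{"claw":28,"tx":0,"ty":0,"tz":-70,"roll":0},{"claw":28,"tx":0,"ty":0,"tz":-90,"roll":0},{"claw":28,"tx":0,"ty":0,"tz":-90,"roll":0},{"claw":28,"tx":0,"ty":0,"tz":-90,"roll":0},{"claw":28,"tx":0,"ty":0,"tz":-90,"roll":0}]}'
python3 - <<'E'
from h import *
s=arm.sense();print(s['force']);go(.518,.031,.11,np.pi+.043)
w=viewer.read_camera("wrist")[100:300,200:500,::-1]; t=viewer.read_camera("scene")[150:240,280:390,::-1]
print(viewer.calibration("wrist"))
w=cv2.resize(w,None,fx=1.67,fy=1.67,interpolation=cv2.INTER_CUBIC);
t=cv2.resize(t,(290,w.shape[0]*0+237),interpolation=cv2.INTER_CUBIC); o=np.zeros((w.shape[0],w.shape[1]+290,3),np.uint8); o[:,:w.shape[1]]=w;o[:237,w.shape[1]:]=t
cv2.imwrite("pics/w4.png",o)
E
```

```text
clock: 9.55
eef_pos: [0.5191, -0.0493, 0.1716]
tcp_rot: [-0.022, 1.0, 0.0, -0.001]
force: [-0.2, 0.2, -0.7]
gripper_width: 0.028
gripper_force: 0.0
[-0.18094676  0.20190498 -0.71011276]
tx -2.6 ty 80.2 tz 61.6 roll 0.000 | pos [ 0.5191 -0.0493  0.1716] ang -3.098 tilt [-2.7e-03  1.0e-04 -1.0e+00]
{'vfov': 71.6803438842397, 'cx': 319.5531779531946, 'cy': 197.51721722697087, 'R': array([[-4.28198159e-02,  9.99082806e-01, -9.86792365e-05],
       [ 9.51774352e-01,  4.08222500e-02,  3.04070924e-01],
       [ 3.03796061e-01,  1.29263406e-02, -9.52649392e-01]]), 't': array([ 0.07241865, -0.51325239,  0.16711651])}
```

View pics/w4.png

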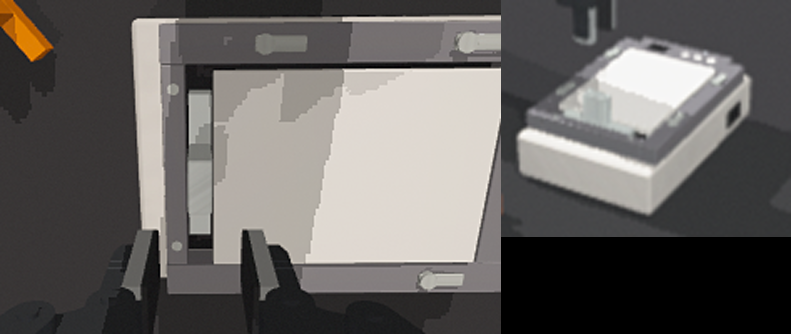

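The spacer stands in the gap, parallel to the bar (crop x 200, y 90–235), let go, with the pane still proud. I'll close the fingers and go over the pane's middle.

```bash
python3 -m creep '{"increments":[{"claw":0,"tx":-2,"ty":40,"tz":0,"roll":0},{"claw":0,"tx":-2,"ty":81,"tz":0,"roll":0},{"claw":0,"tx":-2,"ty":81,"tz":30,"roll":0},{"claw":0,"tx":-2,"ty":81,"tz":60,"roll":0},{"claw":0,"tx":-2,"ty":81,"tz":80,"roll":0},{"claw":0,"tx":-2,"ty":81,"tz":84,"roll":0},{"claw":0,"tx":-2,"ty":81,"tz":84,"roll":0},{"claw":0,"tx":-2,"ty":81,"tz":84,"roll":0},{"claw":0,"tx":-2,"ty":81,"tz":84,"roll":0}]}' 20
python3 -c "
from h import *
print(arm.sense()['force']);go(.5185,.0318,.079,np.pi+.043)"
```

```text
clock: 10.55
eef_pos: [0.5195, 0.0316, 0.0899]
tcp_rot: [-0.021, 1.0, 0.0, 0.001]
force: [0.2, -0.1, 0.3]
gripper_width: 0.0001
gripper_force: 0.0
[ 0.17307676 -0.10153869  0.26571626]
tx 1.0 ty 0.3 tz 10.9 roll -0.000 | pos [0.5195 0.0316 0.0899] ang -3.099 tilt [ 2.4e-03  2.0e-04 -1.0e+00]
```

```bash
python3 -m creep '{"increments":[{"claw":0,"tx":0.5,"ty":0.2,"tz":4,"roll":0},{"claw":0,"tx":0.5,"ty":0.2,"tz":8,"roll":0},{"claw":0,"tx":0.5,"ty":0.2,"tz":10,"roll":0},{"claw":0,"tx":0.5,"ty":0.2,"tz":11,"roll":0},{"claw":0,"tx":0.5,"ty":0.2,"tz":12,"roll":0},{"claw":0,"tx":0.5,"ty":0.2,"tz":12.5,"roll":0},{"claw":0,"tx":0.5,"ty":0.2,"tz":12.5,"roll":0},{"claw":0,"tx":0.5,"ty":0.2,"tz":12.5,"roll":0}]}'
python3 -c "
from h import *
s=arm.sense();print(s['force'],s['wrist_torque']);go(.5185,.0318,.075,np.pi+.043)"
```

```text
clock: 11.35
eef_pos: [0.5179, 0.0318, 0.0765]
tcp_rot: [-0.022, 1.0, -0.0, -0.0]
force: [-2.3, 0.0, 4.5]
gripper_width: -0.0004
gripper_force: 2.3
[-2.26154564  0.0461072   4.49807283] [ 0.01780029  0.36289182 -0.04232763]
tx -0.6 ty -0.0 tz 1.5 roll 0.000 | pos [0.5179 0.0318 0.0765] ang -3.098 tilt [-3.e-04 -0.e+00 -1.e+00]
```

Pressing: 4.5 N at 1.5 mm above flush, matching the foam stiffness. Continuing in small steps.

```bash
python3 -m creep '{"increments":[{"claw":0,"tx":0,"ty":0,"tz":0.5,"roll":0},{"claw":0,"tx":0,"ty":0,"tz":1,"roll":0},{"claw":0,"tx":0,"ty":0,"tz":1.5,"roll":0},{"claw":0,"tx":0,"ty":0,"tz":2,"roll":0},{"claw":0,"tx":0,"ty":0,"tz":2,"roll":0},{"claw":0,"tx":0,"ty":0,"tz":2,"roll":0},{"claw":0,"tx":0,"ty":0,"tz":2,"roll":0}]}'
python3 -c "
from h import *
s=arm.sense();print(s['force'],s['wrist_torque']);go(.5185,.0318,.075,np.pi+.043)"
```

```text
clock: 12.05
eef_pos: [0.5178, 0.0318, 0.0751]
tcp_rot: [-0.022, 1.0, 0.0, -0.0]
force: [-3.7, 0.1, 9.6]
gripper_width: -0.0
gripper_force: 4.9
[-3.74435752  0.08962465  9.62612425] [-0.01139354  0.71682404  0.0090867 ]
tx -0.7 ty -0.0 tz 0.1 roll 0.000 | pos [0.5178 0.0318 0.0751] ang -3.098 tilt [-2.e-04  0.e+00 -1.e+00]
```

```bash
python3 -m creep '{"increments":[{"claw":0,"tx":0,"ty":0,"tz":0.3,"roll":0},{"claw":0,"tx":0,"ty":0,"tz":0.6,"roll":0},{"claw":0,"tx":0,"ty":0,"tz":0.6,"roll":0},{"claw":0,"tx":0,"ty":0,"tz":0.6,"roll":0}]}'
python3 -c "
from h import *
s=arm.sense();print(s['force'],s['wrist_torque']);go(.5185,.0318,.075,np.pi+.043)"
```

```text
clock: 12.45
eef_pos: [0.5179, 0.0318, 0.0751]
tcp_rot: [-0.022, 1.0, 0.0, -0.0]
force: [-4.5, -0.3, 13.1]
gripper_width: -0.0003
gripper_force: 7.0
[-4.48901448 -0.32764061 13.12720023] [-0.03225614  0.97664924  0.01726895]
tx -0.6 ty -0.0 tz 0.1 roll 0.000 | pos [0.5179 0.0318 0.0751] ang -3.098 tilt [-0.e+00  1.e-04 -1.e+00]
```

Run:
```python
from h import *
w=viewer.read_camera("scene")[130:330,180:420,::-1]
cv2.imwrite("pics/s5.png",cv2.resize(w,None,fx=3,fy=3,interpolation=cv2.INTER_CUBIC))
print(arm.sense()['force'])
```

```text
[-5.03054441 -0.87244759 13.84522291]
```

View pics/s5.png

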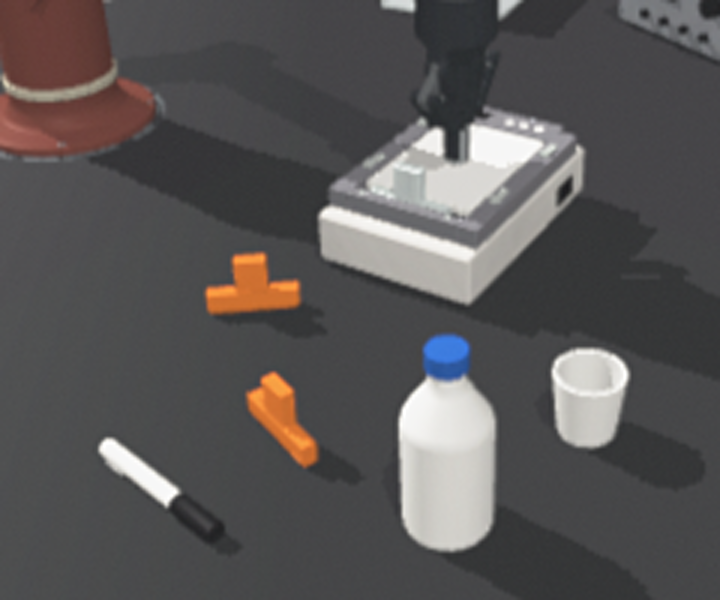

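The spacer's tab stands upright in the gap at (408,183), the fingertips press the pane at (455,155), and the bottle, beaker and marker have not moved.

```bash
python3 -c "
from rig import arm
print(arm.close_job())"
```

```text
the job is handed in; nothing more can be done
None
```

The job is handed in: the metal spacer stands released on the deck in the wide gap, and the fingers hold the pane pressed flush with about 13 N. The hand-in gave no verdict, and I judged the pane level from the force rise at the stops rather than measuring its tilt.

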